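# Start the plate under the pot on a two-plate hob

## Task

Switch on the hob plate that the white pot stands on: with a fingertip, lightly push in the red main key, then the key of the same colour as the ring around the pot's plate, then the yellow boost key; each key stays down when pushed. Leave the other plate's key up, grasp nothing, and do not shift or lift the pot, the frying pan, the pepper mill or the canister.

Things in the scene. Friction and masses are not known exactly. Their poses are not given: they have to be found in the camera images.
- hob: two-plate countertop hob, fixed, 360 mm deep (its x) by 560 mm wide (its y), 60 mm high; origin at the centre of its underside, z up. Four push keys in a row along the edge nearest the robot (x = -138 mm): red, blue, green, yellow at y = +135, +45, -45, -135 mm. Takes a light push only: 20 N on it or a key is too hard
- blue_plate (a point): centre of the hob plate with the blue ring (202 mm across, a blue line leads to the blue key), on the hob's top face, at the hob's x = +55, y = +140 mm
- green_plate (a point): centre of the hob plate with the green ring (202 mm across, a green line leads to the green key), on the hob's top face, at the hob's x = +55, y = -140 mm
- main_key (a joint): red round push key (main switch), at the +y end of the row. Joint value in m: 0 = up (all start up), 0.008 = fully down. It moves straight down, giving way at about 2.5 N and needing about 4.5 N near the bottom; it stays where it is pushed to and counts as in from half-way (0.004) on
- blue_key (a joint): blue round push key (switches the plate with the blue ring), second from the +y end of the row. Joint value in m: 0 = up (all start up), 0.008 = fully down. It moves straight down, giving way at about 2.5 N and needing about 4.5 N near the bottom; it stays where it is pushed to and counts as in from half-way (0.004) on
- green_key (a joint): green round push key (switches the plate with the green ring), third from the +y end of the row. Joint value in m: 0 = up (all start up), 0.008 = fully down. It moves straight down, giving way at about 2.5 N and needing about 4.5 N near the bottom; it stays where it is pushed to and counts as in from half-way (0.004) on
- boost_key (a joint): yellow round push key (boost), at the -y end of the row. Joint value in m: 0 = up (all start up), 0.008 = fully down. It moves straight down, giving way at about 2.5 N and needing about 4.5 N near the bottom; it stays where it is pushed to and counts as in from half-way (0.004) on
- main_key_top (a point): centre of the flat top face of the red key, a 32 mm disc standing 12 mm above the hob's top face while up; this point goes down with the key
- blue_key_top (a point): centre of the flat top face of the blue key, a 32 mm disc standing 12 mm above the hob's top face while up; this point goes down with the key
- green_key_top (a point): centre of the flat top face of the green key, a 32 mm disc standing 12 mm above the hob's top face while up; this point goes down with the key
- boost_key_top (a point): centre of the flat top face of the yellow key, a 32 mm disc standing 12 mm above the hob's top face while up; this point goes down with the key
- pot: open white enamel pot with a black rim and two black side handles, 160 mm across (214 mm over the handles) and 88 mm high, loose, about 0.9 kg, standing near the middle of one of the two plates; origin at the centre of its underside. Must stay put
- pan: black frying pan, 172 mm across the rim and 42 mm high, with a wooden handle that points away from the robot (along its x, to 230 mm from its centre), loose, standing on the other plate; origin at the centre of its underside. Must stay put
- mill: dark wooden pepper mill, 56 mm across and 130 mm high, standing loose on the worktop beyond the hob's +y side; origin at the centre of its underside. Must stay put
- canister: white canister with a wooden lid, 86 mm across and 118 mm high, standing loose on the worktop beyond the hob's -y side; origin at the centre of its underside. Must stay put
Mind the look-alikes: they are no part of the job. Leave any orange look-alike of the pot alone.

How it is judged:
On the way, in this order (a step that is already met when the one before it is completed fails the run):
1. the red main key is pushed in (value of joint main_key above 0.004 m), for 0.1 s.
2. the key of the pot's plate is pushed in (((y of pot in the frame of hob above 0 m and value of joint blue_key above 0.004 m) or (y of pot in the frame of hob below 0 m and value of joint green_key above 0.004 m))), for 0.1 s.
3. the yellow boost key is pushed in (value of joint boost_key above 0.004 m), for 0.1 s.
At the end, for the whole second after the job is handed in: The red key, the key of the pot's plate and the yellow key are down by more than 4 mm, the other plate's key by less than 3 mm; pot and pan are within 20 mm, mill and canister within 30 mm of where they stood, all upright (value of joint each of main_key, boost_key above 0.004 m and ((y of pot in the frame of hob above 0 m and value of joint blue_key above 0.004 m) or (y of pot in the frame of hob below 0 m and value of joint green_key above 0.004 m)) and not ((y of pot in the frame of hob below 0 m and value of joint blue_key above 0.003 m) or (y of pot in the frame of hob above 0 m and value of joint green_key above 0.003 m)) and distance of each of pot, pan from where it was at the start of the episode below 0.02 m and distance of each of mill, canister from where it was at the start of the episode below 0.03 m and angle between each of pot, pan, mill, canister's own z axis and vertical below 0.15 rad); the robot touches nothing.
It fails at once if the key of the other plate is pushed in (3 mm) ((y of pot in the frame of hob below 0 m and value of joint blue_key above 0.003 m) or (y of pot in the frame of hob above 0 m and value of joint green_key above 0.003 m)).
It fails at once if a key is pushed in out of order ((value of joint main_key below 0.004 m and value of joint any of blue_key, green_key above 0.004 m) or (value of joint boost_key above 0.004 m and not ((y of pot in the frame of hob above 0 m and value of joint blue_key above 0.004 m) or (y of pot in the frame of hob below 0 m and value of joint green_key above 0.004 m)))).
It fails at once if the hob or a key is pressed harder than 20 N (contact force between the arm and hob above 20 N).
It fails at once if the pot or the pan is shifted or lifted by more than 20 mm (distance of any of pot, pan from where it was at the start of the episode above 0.02 m).
It fails at once if the mill or the canister is shifted, lifted (30 mm) or tipped (distance of any of mill, canister from where it was at the start of the episode above 0.03 m or angle between any of mill, canister's own z axis and vertical above 0.3 rad).
It also fails if it takes over 46 s, if anything falls off the work surface, if the arm or the gripper's body presses on something with over 40 N, if the wrist force passes 120 N, or if a joint passes its speed limit or range.

## Robot

A 6-joint arm with a two-finger parallel gripper is mounted at the origin on the work surface. World frame = base frame: x ahead of the robot, y to its left, z up, the work surface at z = 0. Lengths are in m, angles in rad, forces in N, time in s.
With the tool pointing down it reaches from about 0.325 to 0.775 m from the base axis. Payload 9.3 kg.
Tool frame: the origin (TCP) lies on the centre line of the jaws, within the pads' length; the fingertips stand 14 mm ahead of it and the grasp point (between the pads) lies 5 mm behind it (env.tip_extent is the distance from the TCP to the fingertips, in m); z points along the fingers, y is the direction in which the jaws open and shut (so a half turn about z gives the same grasp; the last joint's range is limited). The gripper opens to 85 mm and grips with 20 to 120 N. Pads are 22 mm wide; open, the fingers measure 114 mm over their backs; the gripper's body (76 mm by 85 mm) begins 54 mm behind the grasp point. The pads swing forward as they close: fully open they stand 13 mm farther back than shut.
Start: joints at [-1.275, 0.259, 0.021, 1.334, 0, 1.418], TCP at [0.239, -0.496, 0.245] pointing down, gripper open.
Joint ranges: [-3.04, 3.04], [-0.91, 1.82], [-1.04, 1.36], [-1.92, 1.95], [-1.52, 1.45], [-3.14, 3.14]. Speed limits (rad/s): [2.22, 2.22, 2.79, 3.14, 3.14, 3.14].

## Interface

Orientations are given as a unit quaternion [w, x, y, z].
In Python, from station import env gives the robot as it stands.
- The arm moves only by the tool send_rows, never from a script. Its argument "steps" is a list of rows, each a list of 7 numbers: the shift along the tool's x, y, z in m, then the turn, a rotation vector about the tool's x, y, z in rad, then the gripper command: -1 is fully open, 1 is shut, values between are in proportion. In form: [[dx, dy, dz, rx, ry, rz, grip], ...]. A call has 1 to 20 rows; each row is the pose to reach, as a shift and turn from the pose commanded when the call began, along the tool's axes at that moment; what a row does not reach only later rows make up. A row lasts 1/12 s, in which the tool goes at most 41.7 mm and 7.16 degrees, less where a joint would pass 70% of its speed; a pose out of reach is approached as far as the arm can. A call with a gripper value outside its range is refused whole. The fingers move at their own pace and stop on an object; "force" is the grip in N (left out, the last holds). Time passes only in rows, so rows that repeat a pose let the fingers close. It gives the time, the measured TCP pose, the force and the opening at its end, in the units of the state.
- env.get_state(): the state, without advancing time (a new reading comes with each control period).
- env.snapshot(name): name is "scene" or "top" or "wrist"; returns a dict with "color" (400x640x3 uint8, red, green, blue), "K" (3x3 intrinsics, pixels), "rvec" (rotation vector, rad) and "tvec" (3), from world to camera coordinates, as OpenCV has them; the wrist camera has in their place "mount" (4x4, takes a point from camera to tool coordinates, whose origin is the TCP and whose axes are the flange's). Camera axes: x right, y down, z forward; pixel columns grow to the right and rows downward; lengths in m; the calibration is good to about 2 mm. The wrist camera is an equidistant fisheye: a pixel r from the principal point sees the ray r / f radians off the axis. A picture is of the moment at which its call begins: read the wrist's pose just before it. There is no depth.
- env.close_job(): hands the job in, once; it reports no verdict.
The state is a dict: "time": time; "joints": joint angles; "qd": joint speeds; "effort": joint torques, N m; "tcp_pos": TCP position; "orientation": TCP orientation; "ft_force": force on the tool from outside, world axes, zero at the start; "ft_torque": the same for the moment, N m; "grip_width": finger opening in m.
Only numpy, scipy, OpenCV 4.12 (cv2) and the standard library are available. Lean on these libraries where they do the work, as an engineer would, in place of code of your own. Each camera call takes 0.05 s, during which the arm holds its last target.

## Working session

There is one attempt and no reset: what is moved stays moved. The work goes in short steps, Python scripts to look and compute and a tool call to move; the robot and the scene stay as the last step left them, time stands still between calls to the robot, and variables do not carry over. Pictures are saved under pics/ and viewed, and the job is handed in when it is done.

Besides the shell and the picture viewer there is one more tool, called after ">>>" by a JSON object that holds its "method" and its "body", one argument or row to a line. send_rows: Moves the arm, as the interface text tells. Its arguments: {"type":"object","properties":{"steps":{"type":"array"},"force":{"type":"number"}},"required":["steps"]}

```bash
mkdir -p pics; python3 - <<'E'
from station import env
import cv2
print(env.get_state()); print(env.tip_extent)
for n in("scene","top"):
    s=env.snapshot(n); cv2.imwrite(f"pics/{n}0.png",s["color"][...,::-1]); print(n,s["K"],s["rvec"],s["tvec"])
E
```

```text
{'time': 0.0, 'joints': array([-1.27459543e+00,  2.59189382e-01,  2.07352752e-02,  1.33368746e+00,
       -2.95333676e-05,  1.41824660e+00]), 'qd': array([ 1.30236819e-03,  7.74631361e-05, -1.93467255e-03, -7.21717099e-04,
       -1.44540788e-03, -2.20139368e-04]), 'effort': array([ 5.75476915e-04, -5.55639982e+01,  3.44525778e+01,  1.37202893e-02,
       -1.63006905e-05,  8.49056164e-06]), 'tcp_pos': array([ 0.23854535, -0.49527633,  0.24465725]), 'orientation': array([-6.69826990e-04,  9.74933066e-01,  2.22497334e-01, -6.29984727e-05]), 'ft_force': array([-0.06381306, -0.85338966,  0.14974011]), 'ft_torque': array([0.02773123, 0.0059982 , 0.05977563]), 'grip_width': 0.08548036664269051}
0.014
scene [[433.34394901   0.         330.58681903]
 [  0.         433.34394901 201.82007997]
 [  0.           0.           1.        ]] [ 1.8338322   1.19041107 -0.70761559] [-0.15656516 -0.18525515  1.8136653 ]
top [[516.0938307    0.         323.9000504 ]
 [  0.         516.0938307  190.78344126]
 [  0.           0.           1.        ]] [ 2.18741263 -2.20952244  0.07137151] [-0.07393047  0.55304946  2.01355558]
```

View pics/scene0.png

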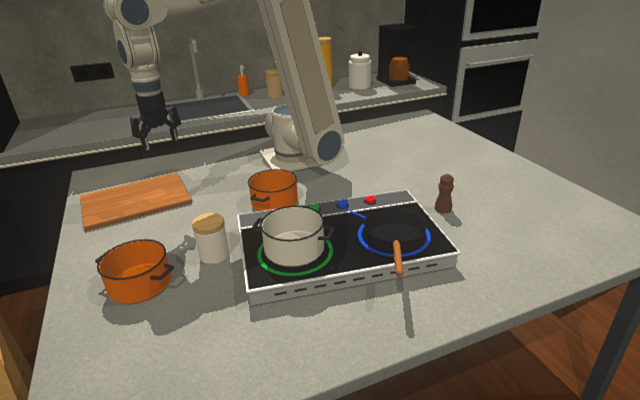

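View pics/top0.png

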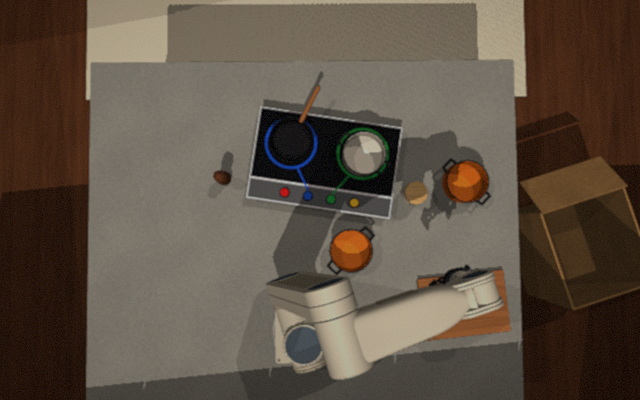

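The white pot stands in the green ring (scene ≈(293,235), top ≈(363,153)) and the pan is on blue. The keys in the top view are red (284,192), blue (308,196), green (331,199) and yellow (354,203). One orange pot stands in front of the key row at (351,250). Next I measure the key positions.

```bash
cat > h.py <<'E'
from station import env
import cv2, numpy as np
def ray(s,uv,z):
    R=cv2.Rodrigues(np.array(s["rvec"]))[0]; t=np.array(s["tvec"]).ravel()
    c=-R.T@t; d=R.T@np.linalg.inv(s["K"])@np.array([uv[0],uv[1],1.])
    return c+d*(z-c[2])/d[2]
def proj(s,p): return cv2.projectPoints(np.array([p],float),np.array(s["rvec"]),np.array(s["tvec"]),s["K"],None)[0].ravel()
E
python3 - <<'E'
from h import *
s=env.snapshot("top"); hsv=cv2.cvtColor(s["color"],cv2.COLOR_RGB2HSV)
g={"red":(284,192),"blue":(308,196),"green":(331,199),"yellow":(354,203)}
P={}
for k,(u,v) in g.items():
    m=np.zeros(hsv.shape[:2],np.uint8); sl=np.s_[v-8:v+9,u-8:u+9]
    m[sl]=((hsv[...,1]>110)&(hsv[...,2]>60))[sl]
    n,l,st,c=cv2.connectedComponentsWithStats(m); i=1+np.argmax(st[1:,4])
    P[k]=ray(s,c[i],.070)
    print(k,c[i],st[i],P[k].round(4))
ks=list(P)
for a,b in zip(ks,ks[1:]): print(np.linalg.norm(P[a]-P[b]))
d=P["red"]-P["yellow"];yaw=np.arctan2(-d[0],d[1]);print("yaw",yaw,np.linalg.norm(d))
R=np.array([[np.cos(yaw),-np.sin(yaw)],[np.sin(yaw),np.cos(yaw)]])
mid=np.mean([P[k][:2] for k in ks],0); o=mid-R@[-.138,0]
print("hob",o)
for k,y in zip(ks,(.135,.045,-.045,-.135)):
    w=o+R@[-.138,y]; print(k,w.round(4),np.hypot(*w).round(3))
for n in("scene","top"):
    s=env.snapshot(n); im=s["color"][...,::-1].copy()
    for x,y,z in [(-.138,.135,.072),(-.138,.045,.072),(-.138,-.045,.072),(-.138,-.135,.072),(-.18,.28,.06),(-.18,-.28,.06),(.18,.28,.06),(.18,-.28,.06),(.055,.14,.06),(.055,-.14,.06)]:
        w=o+R@[x,y]; p=proj(s,[*w,z]); cv2.circle(im,tuple(int(round(q*4)) for q in p),6,(255,0,255),-1,cv2.LINE_AA,2)
    c=im[60:290,200:520] if n=="top" else im[130:320,200:500]
    cv2.imwrite(f"pics/{n}1.png",cv2.resize(c,None,fx=2.4,fy=2.4))
    if n=="top":
        for uv in [(351,250),(330,268),(370,232),(351,228)]: print("orange",ray(s,uv,.088).round(3))
E
```

```text
red [284.10958904 191.76712329] [280 187   9  10  73] [0.547  0.0732 0.07  ]
blue [307.24285714 194.52857143] [303 188   9  12  70] [ 0.5356 -0.0151  0.07  ]
green [330.91803279 197.75409836] [327 191   9  12  61] [ 0.5223 -0.1055  0.07  ]
yellow [353.9        202.28571429] [350 198   9  10  70] [ 0.5041 -0.1932  0.07  ]
0.08904994683678807
0.09135508591987078
0.08956115363168425
yaw -0.1596257067597865 0.2698235047577392
hob [ 0.66350943 -0.08206628]
red [0.5487 0.0732] 0.554
blue [ 0.5344 -0.0157] 0.535
green [ 0.5201 -0.1046] 0.531
yellow [ 0.5058 -0.1934] 0.542
orange [ 0.324 -0.179  0.088]
orange [ 0.257 -0.099  0.088]
orange [ 0.391 -0.251  0.088]
orange [ 0.406 -0.18   0.088]
```

View pics/top1.png

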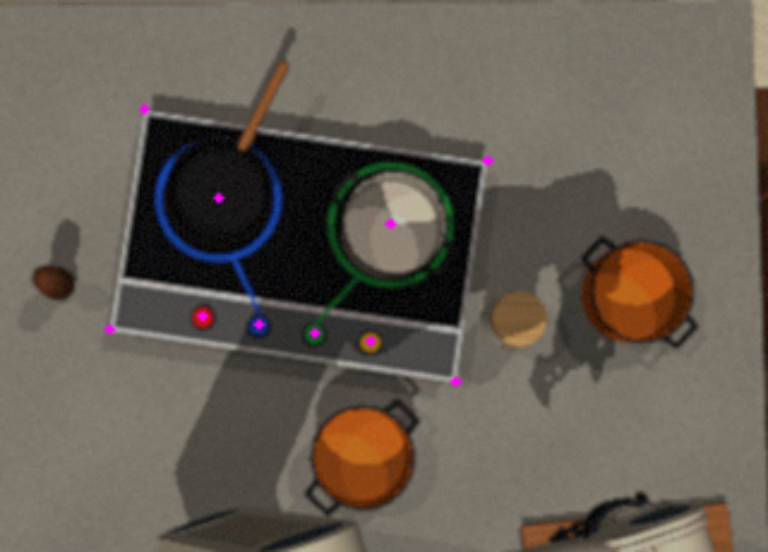

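View pics/scene1.png

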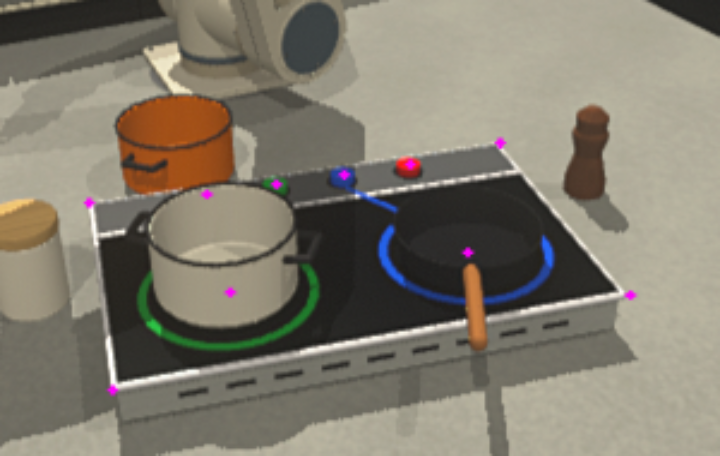

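The hob pose fits both views: key spacing is 89–91 mm and the corner overlay matches. The target key is green. Now I move above red, turning the jaws in line with the hob and closing them.

>>> {"method": "send_rows", "body": {
  "steps": [
    [0.01, -0.008, 0, 0, 0, -0.02, 1],
    [0.03, -0.022, 0, 0, 0, -0.06, 1],
    [0.058, -0.042, 0, 0, 0, -0.11, 1],
    [0.088, -0.063, 0, 0, 0, -0.17, 1],
    [0.119, -0.086, 0, 0, 0, -0.23, 1],
    [0.151, -0.108, 0, 0, 0, -0.29, 1],
    [0.183, -0.131, 0, 0, 0, -0.35, 1],
    [0.215, -0.154, 0, 0, 0, -0.41, 1],
    [0.247, -0.177, 0, 0, 0, -0.47, 1],
    [0.279, -0.2, 0, 0, 0, -0.53, 1],
    [0.311, -0.223, 0, 0, 0, -0.59, 1],
    [0.343, -0.246, 0, 0, 0, -0.65, 1],
    [0.375, -0.269, 0, 0, 0, -0.71, 1],
    [0.407, -0.292, 0, 0, 0, -0.77, 1],
    [0.438, -0.315, 0, 0, 0, -0.83, 1],
    [0.468, -0.336, 0, 0, 0, -0.88, 1],
    [0.496, -0.356, 0, 0, 0, -0.93, 1],
    [0.516, -0.37, 0, 0, 0, -0.955, 1],
    [0.526, -0.378, 0, 0, 0, -0.9625, 1],
    [0.526, -0.378, 0, 0, 0, -0.9625, 1]
  ]
}}

```text
time: 1.92
tcp_pos: [0.5487, 0.0757, 0.2448]
orientation: [-0.0, 0.76, 0.65, -0.0]
ft_force: [0.3, -0.3, -0.5]
grip_width: -0.0001
```

```bash
cat > st.py <<'E'
from h import *
from scipy.spatial.transform import Rotation as Ro
s=env.get_state();q=s["orientation"];R=Ro.from_quat([q[1],q[2],q[3],q[0]]).as_matrix()
print(s["time"],s["tcp_pos"].round(4),s["ft_force"].round(2),s["grip_width"],s["joints"].round(3));print(R.round(4))
for k,w in dict(red=(.5487,.0732),green=(.5201,-.1046),yellow=(.5058,-.1934)).items():
    print(k,(R.T@(np.array([*w,.072])-s["tcp_pos"]-R[:,2]*.014)).round(4))
E
python3 st.py
python3 - <<'E'
from h import *
cv2.imwrite("pics/w2.png",env.snapshot("wrist")["color"][...,::-1])
cv2.imwrite("pics/s2.png",env.snapshot("scene")["color"][...,::-1])
E
```

```text
1.9167 [0.5487 0.0757 0.2448] [ 0.29 -0.34 -0.47] -9.000569941215574e-05 [-0.015  0.266  0.03   1.336  0.     1.712]
[[ 1.554e-01  9.879e-01 -7.000e-04]
 [ 9.879e-01 -1.554e-01  4.000e-04]
 [ 3.000e-04 -8.000e-04 -1.000e+00]]
red [-0.0025  0.0005  0.1588]
green [-1.826e-01 -1.000e-04  1.587e-01]
yellow [-0.2725 -0.0005  0.1587]
```

View pics/w2.png

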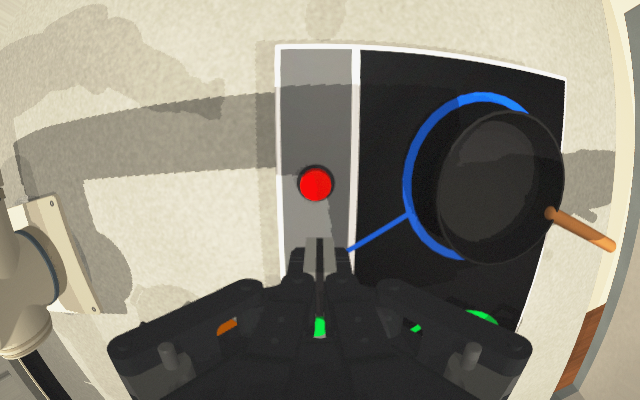

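View pics/s2.png

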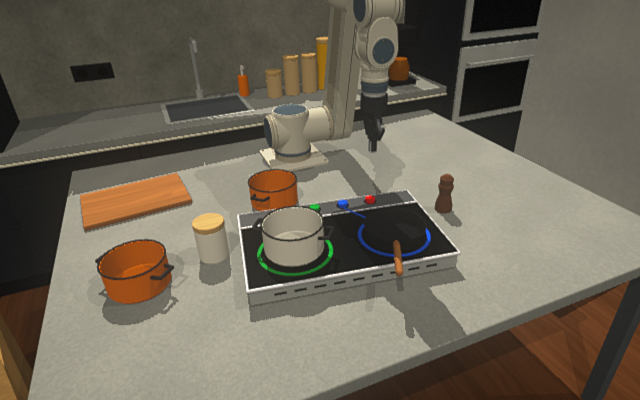

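The wrist view shows the red key at (316,185) with the fingers shut at (320,260), lined up across the key row. I'll check the key position with the wrist camera's rays.

```bash
python3 - <<'E'
from h import *
from scipy.spatial.transform import Rotation as Ro
st=env.get_state();s=env.snapshot("wrist");q=st["orientation"];R=Ro.from_quat([q[1],q[2],q[3],q[0]]).as_matrix()
M=np.array(s["mount"]);K=s["K"];hsv=cv2.cvtColor(s["color"],cv2.COLOR_RGB2HSV)
m=(((hsv[...,0]<8)|(hsv[...,0]>172))&(hsv[...,1]>180)&(hsv[...,2]>120)).astype(np.uint8); m[:, :280]=0;m[:,350:]=0;m[220:]=0
n,l,stt,c=cv2.connectedComponentsWithStats(m);i=1+np.argmax(stt[1:,4]);u=c[i];print(u,stt[i])
x=(u[0]-K[0,2])/K[0,0];y=(u[1]-K[1,2])/K[1,1];th=np.hypot(x,y)
d=np.array([np.sin(th)*x/th,np.sin(th)*y/th,np.cos(th)])
c0=st["tcp_pos"]+R@M[:3,3];d=R@M[:3,:3]@d
print(c0+d*(.072-c0[2])/d[2])
E
```

```text
[315.64881694 181.69738481] [300 166  32  32 803]
[0.54269889 0.07311655 0.072     ]
```

The wrist ray gives red at (0.543, 0.073) against (0.549, 0.073) from the top view. They differ by 6 mm, within the 16 mm key radius, so I aim between them. Now descend to about 15 mm above the key.

>>> {"method": "send_rows", "body": {
  "steps": [
    [-0.001, -0.001, 0.01, 0, 0, 0, 1],
    [-0.002, -0.002, 0.035, 0, 0, 0, 1],
    [-0.0025, -0.0025, 0.065, 0, 0, 0, 1],
    [-0.0025, -0.0025, 0.095, 0, 0, 0, 1],
    [-0.0025, -0.0025, 0.12, 0, 0, 0, 1],
    [-0.0025, -0.0025, 0.137, 0, 0, 0, 1],
    [-0.0025, -0.0025, 0.143, 0, 0, 0, 1],
    [-0.0025, -0.0025, 0.143, 0, 0, 0, 1],
    [-0.0025, -0.0025, 0.143, 0, 0, 0, 1]
  ]
}}

```text
time: 2.82
tcp_pos: [0.5459, 0.0704, 0.1032]
orientation: [0.0, 0.762, 0.648, 0.0]
ft_force: [-0.1, 0.2, 0.1]
grip_width: 0.0001
```

```bash
python3 st.py; python3 - <<'E'
from h import *
cv2.imwrite("pics/w3.png",env.snapshot("wrist")["color"][...,::-1])
E
```

```text
2.8167 [0.5459 0.0704 0.1032] [-0.11  0.21  0.06] 9.602170150125131e-05 [-0.024  0.338 -0.24   0.991 -0.     1.707]
[[ 1.601e-01  9.871e-01  8.000e-04]
 [ 9.871e-01 -1.601e-01 -1.000e-04]
 [ 0.000e+00  8.000e-04 -1.000e+00]]
red [0.0032 0.0023 0.0172]
green [-0.1769  0.0026  0.0172]
yellow [-0.2668  0.0027  0.0172]
```

View pics/w3.png

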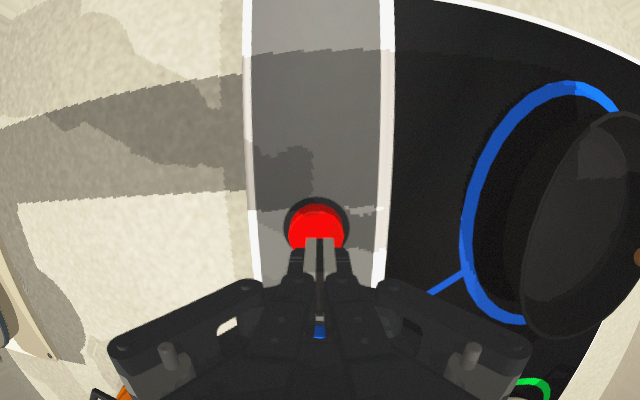

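>>> {"method": "send_rows", "body": {
  "steps": [
    [0.002, 0, 0.005, 0, 0, 0, 1],
    [0.002, 0, 0.01, 0, 0, 0, 1],
    [0.002, 0, 0.013, 0, 0, 0, 1],
    [0.002, 0, 0.015, 0, 0, 0, 1],
    [0.002, 0, 0.016, 0, 0, 0, 1],
    [0.002, 0, 0.017, 0, 0, 0, 1],
    [0.002, 0, 0.018, 0, 0, 0, 1],
    [0.002, 0, 0.019, 0, 0, 0, 1],
    [0.002, 0, 0.019, 0, 0, 0, 1]
  ]
}}

```text
time: 3.62
tcp_pos: [0.5459, 0.0732, 0.0832]
orientation: [-0.0, 0.761, 0.649, -0.0]
ft_force: [-0.0, 0.3, -0.7]
grip_width: -0.0
```

```bash
python3 st.py
```

```text
3.6167 [0.5459 0.0732 0.0832] [-0.04  0.26 -0.66] -2.576465758802535e-05 [-0.019  0.357 -0.269  0.945  0.     1.711]
[[ 1.587e-01  9.873e-01 -1.000e-04]
 [ 9.873e-01 -1.587e-01  1.000e-04]
 [ 1.000e-04 -1.000e-04 -1.000e+00]]
red [ 0.0004  0.0028 -0.0028]
green [-0.1797  0.0027 -0.0028]
yellow [-0.2696  0.0027 -0.0028]
```

>>> {"method": "send_rows", "body": {
  "steps": [
    [0, 0, 0.001, 0, 0, 0, 1],
    [0, 0, 0.002, 0, 0, 0, 1],
    [0, 0, 0.002, 0, 0, 0, 1]
  ]
}}

```text
time: 3.87
tcp_pos: [0.546, 0.0732, 0.0812]
orientation: [-0.0, 0.761, 0.649, 0.0]
ft_force: [-1.5, 0.5, 1.9]
grip_width: 0.0001
```

>>> {"method": "send_rows", "body": {
  "steps": [
    [0, 0, 0.001, 0, 0, 0, 1],
    [0, 0, 0.002, 0, 0, 0, 1],
    [0, 0, 0.002, 0, 0, 0, 1]
  ]
}}

```text
time: 4.12
tcp_pos: [0.546, 0.0732, 0.0792]
orientation: [0.0, 0.761, 0.649, 0.0]
ft_force: [-0.9, 0.3, 1.3]
grip_width: -0.0001
```

```bash
python3 st.py; python3 - <<'E'
from h import *
cv2.imwrite("pics/w4.png",env.snapshot("wrist")["color"][...,::-1])
E
```

```text
4.1167 [0.546  0.0732 0.0792] [-0.94  0.27  1.29] -6.63328593922659e-05 [-0.019  0.361 -0.275  0.935  0.     1.711]
[[ 1.588e-01  9.873e-01  1.000e-04]
 [ 9.873e-01 -1.588e-01  1.000e-04]
 [ 1.000e-04  1.000e-04 -1.000e+00]]
red [ 0.0005  0.0026 -0.0068]
green [-0.1796  0.0026 -0.0068]
yellow [-0.2696  0.0026 -0.0068]
```

View pics/w4.png

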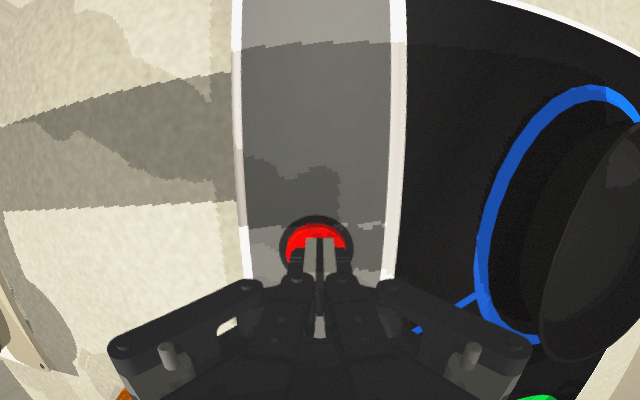

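>>> {"method": "send_rows", "body": {
  "steps": [
    [0, 0, 0.0007, 0, 0, 0, 1],
    [0, 0, 0.0013, 0, 0, 0, 1],
    [0, 0, 0.0013, 0, 0, 0, 1]
  ]
}}

```text
time: 4.42
tcp_pos: [0.5461, 0.0732, 0.0781]
orientation: [0.0, 0.761, 0.649, 0.0]
ft_force: [-1.3, 0.5, 4.1]
grip_width: -0.0
```

>>> {"method": "send_rows", "body": {
  "steps": [
    [0, 0, 0.0005, 0, 0, 0, 1],
    [0, 0, 0.001, 0, 0, 0, 1],
    [0, 0, 0.001, 0, 0, 0, 1]
  ]
}}

```text
time: 4.67
tcp_pos: [0.5461, 0.0732, 0.078]
orientation: [0.0, 0.761, 0.649, 0.0]
ft_force: [-5.3, 0.4, 12.5]
grip_width: -0.0001
```

The red key is bottomed: the tip stopped at z = 0.064, as it must, with 12.5 N. For the other keys I'll stop at TCP z ≈ 0.0795. Lift now.

>>> {"method": "send_rows", "body": {
  "steps": [
    [0, 0, -0.003, 0, 0, 0, 1],
    [0, 0, -0.015, 0, 0, 0, 1],
    [0, 0, -0.04, 0, 0, 0, 1],
    [0, 0, -0.06, 0, 0, 0, 1],
    [-0.01, 0, -0.065, 0, 0, 0, 1],
    [-0.035, 0, -0.065, 0, 0, 0, 1],
    [-0.065, 0, -0.065, 0, 0, 0, 1],
    [-0.1, 0, -0.065, 0, 0, 0, 1],
    [-0.135, 0, -0.065, 0, 0, 0, 1],
    [-0.16, 0, -0.065, 0, 0, 0, 1],
    [-0.175, 0, -0.065, 0, 0, 0, 1],
    [-0.18, 0, -0.065, 0, 0, 0, 1],
    [-0.18, 0, -0.065, 0, 0, 0, 1]
  ]
}}

```text
time: 5.75
tcp_pos: [0.517, -0.1058, 0.1414]
orientation: [-0.0, 0.762, 0.648, -0.0]
ft_force: [-0.3, -0.5, -0.2]
grip_width: -0.0001
```

```bash
python3 st.py; python3 - <<'E'
from h import *
cv2.imwrite("pics/w5.png",env.snapshot("wrist")["color"][...,::-1])
E
```

```text
5.75 [ 0.517  -0.1058  0.1414] [-0.33 -0.45 -0.23] -5.2287432356238006e-05 [-0.361  0.274 -0.23   1.068 -0.     1.372]
[[ 1.61e-01  9.87e-01 -7.00e-04]
 [ 9.87e-01 -1.61e-01  1.00e-04]
 [ 0.00e+00 -7.00e-04 -1.00e+00]]
red [0.1817 0.0025 0.0554]
green [0.0017 0.0029 0.0554]
yellow [-0.0883  0.0031  0.0554]
```

View pics/w5.png

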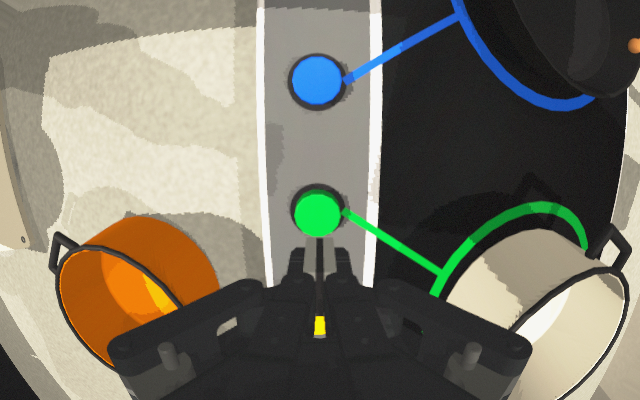

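The tip is lined up over the green key (318,215), with blue ahead at (317,80) and clearance to both pots. Press green.

>>> {"method": "send_rows", "body": {
  "steps": [
    [0.001, 0, 0.008, 0, 0, 0, 1],
    [0.001, 0, 0.024, 0, 0, 0, 1],
    [0.001, 0, 0.038, 0, 0, 0, 1],
    [0.001, 0, 0.046, 0, 0, 0, 1],
    [0.001, 0, 0.05, 0, 0, 0, 1],
    [0.001, 0, 0.053, 0, 0, 0, 1],
    [0.001, 0, 0.055, 0, 0, 0, 1],
    [0.001, 0, 0.057, 0, 0, 0, 1],
    [0.001, 0, 0.059, 0, 0, 0, 1],
    [0.001, 0, 0.0605, 0, 0, 0, 1],
    [0.001, 0, 0.0615, 0, 0, 0, 1],
    [0.001, 0, 0.0615, 0, 0, 0, 1],
    [0.001, 0, 0.0615, 0, 0, 0, 1]
  ]
}}

```text
time: 6.88
tcp_pos: [0.5177, -0.1037, 0.0806]
orientation: [0.0, 0.761, 0.649, 0.0]
ft_force: [1.1, 1.5, 3.0]
grip_width: 0.0001
```

>>> {"method": "send_rows", "body": {
  "steps": [
    [0, 0, 0.0006, 0, 0, 0, 1],
    [0, 0, 0.0012, 0, 0, 0, 1],
    [0, 0, 0.0012, 0, 0, 0, 1]
  ]
}}

```text
time: 7.13
tcp_pos: [0.5177, -0.1037, 0.0794]
orientation: [0.0, 0.761, 0.648, 0.0]
ft_force: [1.0, 1.7, 3.2]
grip_width: 0.0
```

>>> {"method": "send_rows", "body": {
  "steps": [
    [0, 0, -0.003, 0, 0, 0, 1],
    [0, 0, -0.015, 0, 0, 0, 1],
    [0, 0, -0.04, 0, 0, 0, 1],
    [0, 0, -0.06, 0, 0, 0, 1],
    [-0.01, 0, -0.065, 0, 0, 0, 1],
    [-0.03, 0, -0.065, 0, 0, 0, 1],
    [-0.055, 0, -0.065, 0, 0, 0, 1],
    [-0.075, 0, -0.065, 0, 0, 0, 1],
    [-0.087, 0, -0.065, 0, 0, 0, 1],
    [-0.09, 0, -0.065, 0, 0, 0, 1],
    [-0.09, 0, -0.065, 0, 0, 0, 1],
    [-0.09, 0, -0.065, 0, 0, 0, 1]
  ]
}}

```text
time: 8.13
tcp_pos: [0.5031, -0.192, 0.144]
orientation: [-0.0, 0.761, 0.648, -0.0]
ft_force: [-0.2, -0.4, 0.8]
grip_width: -0.0
```

```bash
python3 st.py; python3 - <<'E'
from h import *
cv2.imwrite("pics/w6.png",env.snapshot("wrist")["color"][...,::-1])
E
```

```text
8.1333 [ 0.5031 -0.192   0.144 ] [-0.23 -0.44  0.83] -1.4415347494730792e-05 [-0.521  0.289 -0.2    1.082  0.     1.21 ]
[[ 1.591e-01  9.873e-01 -6.000e-04]
 [ 9.873e-01 -1.591e-01  6.000e-04]
 [ 5.000e-04 -7.000e-04 -1.000e+00]]
red [0.2691 0.0029 0.0581]
green [0.089  0.0029 0.058 ]
yellow [-0.001   0.0029  0.058 ]
```

View pics/w6.png

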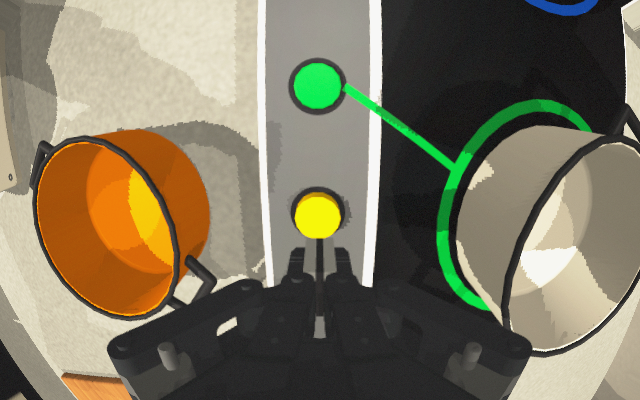

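Green at (318,85) sits clearly lower, with no side shadow. The yellow key is at (318,215), lined up ahead of the tip. Press it.

>>> {"method": "send_rows", "body": {
  "steps": [
    [0, 0, 0.008, 0, 0, 0, 1],
    [0, 0, 0.024, 0, 0, 0, 1],
    [0, 0, 0.038, 0, 0, 0, 1],
    [0, 0, 0.047, 0, 0, 0, 1],
    [0, 0, 0.052, 0, 0, 0, 1],
    [0, 0, 0.055, 0, 0, 0, 1],
    [0, 0, 0.057, 0, 0, 0, 1],
    [0, 0, 0.059, 0, 0, 0, 1],
    [0, 0, 0.061, 0, 0, 0, 1],
    [0, 0, 0.0625, 0, 0, 0, 1],
    [0, 0, 0.0635, 0, 0, 0, 1],
    [0, 0, 0.0635, 0, 0, 0, 1],
    [0, 0, 0.0635, 0, 0, 0, 1]
  ]
}}

```text
time: 9.27
tcp_pos: [0.5035, -0.1925, 0.0809]
orientation: [0.0, 0.761, 0.649, 0.0]
ft_force: [0.3, 2.0, 1.9]
grip_width: -0.0002
```

>>> {"method": "send_rows", "body": {
  "steps": [
    [0, 0, 0.0007, 0, 0, 0, 1],
    [0, 0, 0.0014, 0, 0, 0, 1],
    [0, 0, 0.0014, 0, 0, 0, 1]
  ]
}}

```text
time: 9.52
tcp_pos: [0.5035, -0.1925, 0.0795]
orientation: [0.0, 0.761, 0.649, 0.0]
ft_force: [1.3, 0.7, 2.6]
grip_width: 0.0
```

>>> {"method": "send_rows", "body": {
  "steps": [
    [0, 0, -0.003, 0, 0, 0, 1],
    [0, 0, -0.015, 0, 0, 0, 1],
    [0, 0, -0.04, 0, 0, 0, 1],
    [0, 0, -0.075, 0, 0, 0, 1],
    [0, 0, -0.11, 0, 0, 0, 1],
    [-0.01, 0, -0.14, 0, 0, 0, 1],
    [-0.03, 0, -0.16, 0, 0, 0, 1],
    [-0.06, 0, -0.17, 0, 0, 0, 1],
    [-0.09, 0, -0.17, 0, 0, 0, 1],
    [-0.115, 0, -0.17, 0, 0, 0, 1],
    [-0.13, 0, -0.17, 0, 0, 0, 1],
    [-0.13, 0, -0.17, 0, 0, 0, 1],
    [-0.13, 0, -0.17, 0, 0, 0, 1]
  ]
}}

```text
time: 10.6
tcp_pos: [0.4822, -0.321, 0.2488]
orientation: [-0.001, 0.762, 0.648, -0.0]
ft_force: [0.2, 0.6, 0.7]
grip_width: -0.0005
```

```bash
python3 st.py; python3 - <<'E'
from h import *
cv2.imwrite("pics/w7.png",env.snapshot("wrist")["color"][...,::-1])
cv2.imwrite("pics/s7.png",env.snapshot("scene")["color"][...,::-1])
E
```

```text
10.6 [ 0.4822 -0.321   0.2488] [0.19 0.61 0.72] -0.00046962930833788333 [-0.732  0.309  0.102  1.365  0.     1.   ]
[[ 1.603e-01  9.871e-01 -1.100e-03]
 [ 9.871e-01 -1.603e-01  1.000e-03]
 [ 8.000e-04 -1.200e-03 -1.000e+00]]
red [0.3996 0.0026 0.1631]
green [0.2196 0.0029 0.163 ]
yellow [0.1296 0.003  0.1629]
```

View pics/w7.png

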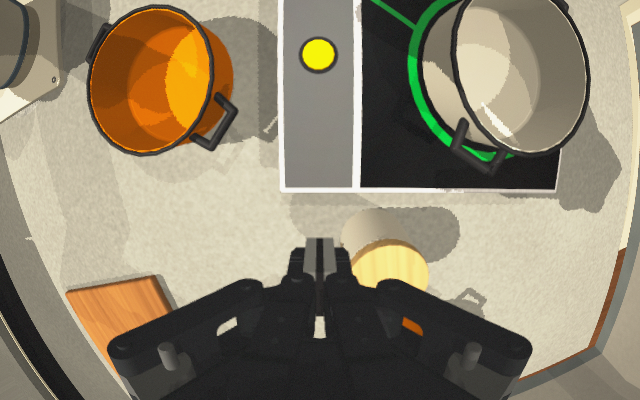

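View pics/s7.png

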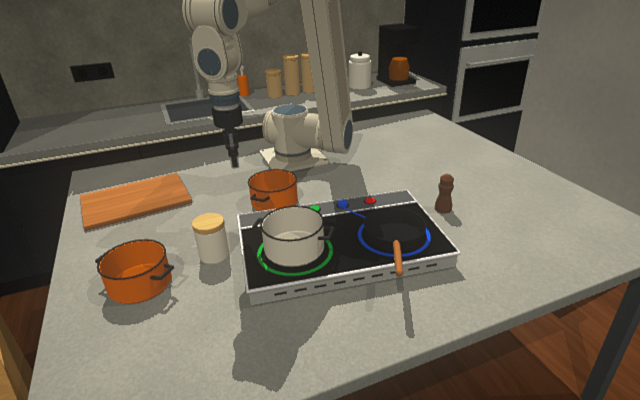

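The yellow key (318,55 in the wrist view) sits low in its well like green. In the scene view red and green are low, blue still stands up at (343,203), and pot, pan, mill and canister are unmoved. The tip is clear of everything, so I hand in.

```bash
python3 -c "
from station import env
print(env.close_job())"
```

```text
the job is handed in; nothing more can be done
None
```

The job is handed in: I pushed red, then green (the white pot stands on the green-ringed plate), then yellow, at about 10 s on the clock. No verdict was reported.

- **Key depth:** judged by where the fingertip stopped, red went fully down, about 8 mm. Green and yellow went down about 6.5 mm, above the 4 mm needed. There is no direct reading of the key joints.
- **Force:** red reached 12.5 N when it bottomed out, below the 20 N limit but more than needed. Green and yellow read about 3 N at the end of their pushes.
- **Last pictures:** green and yellow sit low in their wells and red looks low too. The blue key is still up. Pot, pan, mill and canister look unmoved, and the gripper is clear of everything.
- **Disagreement:** the wrist and top cameras placed the red key 6 mm apart along the hob's depth. I aimed between the two, within the key's 16 mm radius.

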